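# Second course of terrazzo bricks on the curing board

## Robot

A 7-joint arm with a two-finger parallel gripper is mounted at the origin on the work surface. World frame = base frame: x ahead of the robot, y to its left, z up, the work surface at z = 0. Lengths are in m, angles in rad, forces in N, time in s.
With the tool pointing down it reaches from about 0.35 to 0.9 m from the base axis. Payload 19.9 kg.
Tool frame: the origin (TCP) lies on the centre line of the jaws, within the pads' length; the fingertips stand 8 mm ahead of it and the grasp point (between the pads) lies 11 mm behind it (env.tips_ahead is the distance from the TCP to the fingertips, in m); z points along the fingers, y is the direction in which the jaws open and shut (so a half turn about z gives the same grasp; the last joint's range is limited). The gripper opens to 94 mm and grips with 3 to 60 N. Pads are 16 mm wide; open, the fingers measure 119 mm over their backs; the gripper's body (75 mm by 177 mm) begins 78 mm behind the grasp point.
Start: joints at [1.075, 0.417, -0.01, 1.614, 0.005, 1.111, -0.053], TCP at [0.275, -0.561, 0.213] pointing down, gripper open.
Joint ranges: [-2.81, 2.81], [-0.39, 2.02], [-1.27, 1.25], [0.06, 2.57], [-1.19, 4.33], [0.19, 2], [-2.82, 2.82]. Speed limits (rad/s): [1.89, 1.89, 2.39, 2.39, 3.01, 3.01, 3.01].

## Interface

Orientations are given as [roll, pitch, yaw] about the fixed x, y, z axes, in that order (R = Rz(yaw) Ry(pitch) Rx(roll)).
In Python, from bench import env gives the robot as it stands. The module is installed in compiled form; this text tells all that it offers.
- The arm moves only by the tool apply_moves, never from a script. Its argument "increments" is one flat list of numbers, 7 for each row, row after row: the shift along the world's x, y, z in mm, then the turn, a rotation vector about the world's x, y, z in degrees, then the opening in per cent of the stroke, from 0 (shut) to 100 (fully open). A call has 1 to 20 rows; each row shifts and turns the commanded pose from where the row before left it; what a row does not reach is not made up. A row lasts 1/8 s, in which the tool goes at most 62.5 mm and 10.7 degrees, less where a joint would pass 70% of its speed; a pose out of reach is approached as far as the arm can. A call is refused whole if a number of a shift passes 62.5 or a number of a turn 10.7, either way. A call with a gripper value outside its range is refused whole. The fingers move at their own pace and stop on an object; the grip force is fixed at half the most. Time passes only in rows, so rows that do not move let the fingers close. It gives the time, the measured TCP pose, the force and the opening at its end, in the units of the state.
- env.observe(): the state, without advancing time (a new reading comes with each control period).
- env.grab_frame(name): name is "side" or "top" or "wrist"; returns a dict with "frame" (480x640x3 uint8, red, green, blue), "fovy" (degrees; the focal length in pixels is half the picture's height over the tangent of half this angle, whatever the lens; pixels are square), "cx", "cy" (the principal point, pixels), "dist" ([k1, k2, p1, p2, k3] as OpenCV has them; the pictures are not rectified), "T" (4x4, takes a point from camera to world coordinates); the wrist camera has in their place "mount" (4x4, takes a point from camera to tool coordinates, whose origin is the TCP and whose axes are the flange's). Camera axes: x right, y down, z forward; pixel columns grow to the right and rows downward; lengths in m; the calibration is good to about 2 mm. A picture is of the moment at which its call begins: read the wrist's pose just before it. There is no depth.
- env.job_done(): hands the job in, once; it reports no verdict.
The state is a dict: "time_s": time; "joint_positions": joint angles; "qvel": joint speeds; "effort": joint torques, N m; "tcp_pos": TCP position; "orientation": TCP orientation; "ft_force": force on the tool from outside, world axes, zero at the start; "wrist_torque": the same for the moment, N m; "grip_width": finger opening in m.
Only numpy, scipy, OpenCV 4.12 (cv2) and the standard library are available. Lean on these libraries where they do the work, as an engineer would, in place of code of your own. Each camera call takes 0.05 s, during which the arm holds its last target. There are 200 camera calls.

## Task

Take the two cast terrazzo bricks off the sloping drying rack and lay them flat on the row of three bricks on the curing board as a second, staggered course: one brick centred over each of the two open joints, running the same way as the bricks below and flush with their long sides. Lower each one gently until it rests flat before letting go, do not shove the bottom bricks out of place, and leave the cup, the bowl and the bottle where they are.

Things in the scene. Friction and masses are not known exactly. Their poses are not given: they have to be found in the camera images.
- brick_1_centre (a point): Centre of a loose cast terrazzo brick, pale with dark chips, 100 mm long (its x) x 50 mm wide (its y) x 40 mm thick (its z), 0.3 to 0.46 kg. It starts on the sloping rack, broad face down, its length running up the 35 degree slope (x points up the slope, z square out of the slope), its lower end against the rack's bottom lip. 36 to 84 mm of free space lie between it and the other brick. Either brick may go over either joint, either way round.
- brick_2_centre (a point): Centre of the second such brick, same size and axes, beside the first on the rack.
- base_a_centre (a point): Centre of an end brick of the bottom course on the board: loose, same size as the others (100 x 50 x 40 mm, x along its length, z up). The three bricks lie in line, end to end, with 12 mm open joints, so the joints lie 56 mm either side of the middle brick's centre along its x; this one is on the -x side. Its top is 58 mm above the table.
- base_b_centre (a point): Centre of the middle brick of the bottom course, same size; its x runs along the row (towards base_c), y across it, z up. A brick laid flat on the row has its centre 40 mm above this point.
- base_c_centre (a point): Centre of the other end brick of the bottom course, on the +x side of the middle one.
- rack: Wooden drying rack, fixed to the table, 240 mm wide (y); its top is a plain board sloping up along its x at 35 degrees, with a lip 14 mm high square to the slope at the bottom edge, which is on the robot's side. Origin on the table under its middle; x points in the uphill direction, z up. The slope starts 22 mm above the table; its upper edge is about 96 mm high.
- board_top (a point): Middle of the top of the plywood curing board under the row, 370 x 100 x 18 mm, fixed to the table; x along the row, z up.
- cup: Bystander: empty off-white cup, 76 mm across the rim, 95 mm high; origin at the centre of its underside. Leave alone.
- bowl: Bystander: bowl of stone chips, 124 mm across, 40 mm high; origin at the centre of its underside. Leave alone.
- bottle: Bystander: small closed yellow pigment bottle with a black cap, 40 mm across, 85 mm high; origin at the centre of its underside. Leave alone.
Mind the look-alikes: they are no part of the job. Leave any pink or red look-alike of the part that bears brick_1_centre alone.

How it is judged:
At the end, for the whole second after the job is handed in: One rack brick lies over each joint, flat (0.06 rad, height within 4 mm), its centre within 15 mm of the joint along the row and 10 mm of the row's middle line, parallel to the row within 0.14 rad; both at rest; each bottom brick within 15 mm of its start (((x of brick_1_centre in the frame of base_b_centre between 0.041 and 0.071 m and y of brick_1_centre in the frame of base_b_centre between -0.01 and 0.01 m and z of brick_1_centre in the frame of base_b_centre between 0.036 and 0.044 m and angle between the x axis of each of brick_1_centre, brick_2_centre and the x axis of base_b_centre, either way round below 0.14 rad and angle between each of brick_1_centre, brick_2_centre's own z axis and vertical below 0.06 rad and x of brick_2_centre in the frame of base_b_centre between -0.071 and -0.041 m and y of brick_2_centre in the frame of base_b_centre between -0.01 and 0.01 m and z of brick_2_centre in the frame of base_b_centre between 0.036 and 0.044 m) or (x of brick_1_centre in the frame of base_b_centre between -0.071 and -0.041 m and y of brick_1_centre in the frame of base_b_centre between -0.01 and 0.01 m and z of brick_1_centre in the frame of base_b_centre between 0.036 and 0.044 m and angle between the x axis of each of brick_1_centre, brick_2_centre and the x axis of base_b_centre, either way round below 0.14 rad and angle between each of brick_1_centre, brick_2_centre's own z axis and vertical below 0.06 rad and x of brick_2_centre in the frame of base_b_centre between 0.041 and 0.071 m and y of brick_2_centre in the frame of base_b_centre between -0.01 and 0.01 m and z of brick_2_centre in the frame of base_b_centre between 0.036 and 0.044 m)) and distance of each of base_a_centre, base_b_centre, base_c_centre from where it was at the start of the episode below 0.015 m and linear speed of each of brick_1, brick_2 below 0.02 m/s); the robot touches nothing.
It fails at once if a brick over the bottom course is let go while it is still more than 10 mm too high ((contact force between brick_1 and the fingers below 0.05 N and horizontal distance between brick_1_centre and base_b_centre below 0.1 m and z of brick_1_centre in the frame of base_b_centre above 0.05 m) or (contact force between brick_2 and the fingers below 0.05 N and horizontal distance between brick_2_centre and base_b_centre below 0.1 m and z of brick_2_centre in the frame of base_b_centre above 0.05 m)).
It fails at once if a brick is slammed on the bottom course (contact force over 60 N) (contact force between any of brick_1, brick_2 and base_a above 60 N or contact force between any of brick_1, brick_2 and base_b above 60 N or contact force between any of brick_1, brick_2 and base_c above 60 N).
It fails at once if the cup, bowl or bottle is moved more than 20 mm (distance of any of cup, bowl, bottle from where it was at the start of the episode above 0.02 m).
It also fails if it takes over 58 s, if anything falls off the work surface, if the arm or the gripper's body presses on something with over 40 N, if the wrist force passes 120 N, or if a joint passes its speed limit or range.

## Working session

There is one attempt and no reset: what is moved stays moved. The work goes in short steps, Python scripts to look and compute and a tool call to move; the robot and the scene stay as the last step left them, time stands still between calls to the robot, and variables do not carry over. Pictures are saved under pics/ and viewed, about 8 in all and at most 12, crops included, and the job is handed in when it is done.

Besides the shell and the picture viewer there is one more tool, called after "Emit:" by a JSON object that holds its "op" and its "data". apply_moves: Moves the arm, as the interface text tells. Its arguments: {"type":"object","properties":{"increments":{"type":"array","items":{"type":"number"}}},"required":["increments"]}

```bash
mkdir -p pics; python3 - <<'E'
from bench import env
import cv2,numpy as np
o=env.observe();print(o)
for n in ["top","side"]:
    f=env.grab_frame(n);cv2.imwrite(f"pics/{n}0.png",f["frame"][:,:,::-1])
    print(n,f["fovy"],f["cx"],f["cy"],f["dist"],np.round(f["T"],4).tolist())
E
```

```text
{'time_s': 0.0, 'joint_positions': array([ 1.07451264,  0.41797979, -0.01029169,  1.61418035,  0.00472433,
        1.11071818, -0.05300661]), 'qvel': array([-2.20527519e-03,  2.39442577e-05, -2.52863217e-03, -7.19348833e-04,
       -3.81796683e-04,  5.34188045e-04,  9.49749175e-04]), 'effort': array([ 3.92156153e-04, -8.51268268e+01,  6.38410505e-01, -4.25988865e+01,
       -4.89273027e-02,  1.86748523e-02,  1.23147647e-04]), 'tcp_pos': array([ 0.27435165, -0.56114318,  0.21281913]), 'orientation': array([-3.14033555e+00,  1.19716068e-04,  4.54785895e-01]), 'ft_force': array([ 0.21802321, -0.06940906,  0.18693559]), 'wrist_torque': array([0.03624376, 0.00200771, 0.03561456]), 'grip_width': 0.09359973522262884}
top 42.927114005849674 332.71842170247686 233.0343810539006 [-0.04113276  0.          0.          0.          0.        ] [[0.0077, -0.9898, 0.1422, 0.3705], [-0.9998, -0.0102, -0.0174, -0.0062], [0.0187, -0.142, -0.9897, 1.3998], [0.0, 0.0, 0.0, 1.0]]
side 46.800492527704954 321.41527252802894 238.6343695192681 [-0.14979421  0.          0.          0.          0.        ] [[-0.8511, -0.2733, 0.4483, -0.003], [-0.5247, 0.4724, -0.7082, 0.8874], [-0.0182, -0.838, -0.5454, 0.7829], [0.0, 0.0, 0.0, 1.0]]
```

View pics/top0.png

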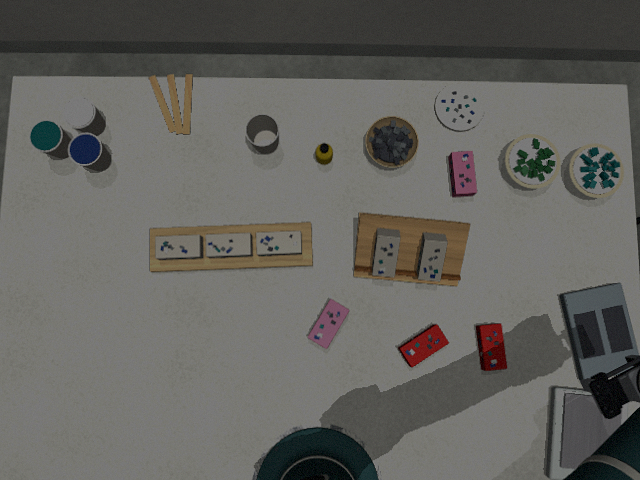

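View pics/side0.png

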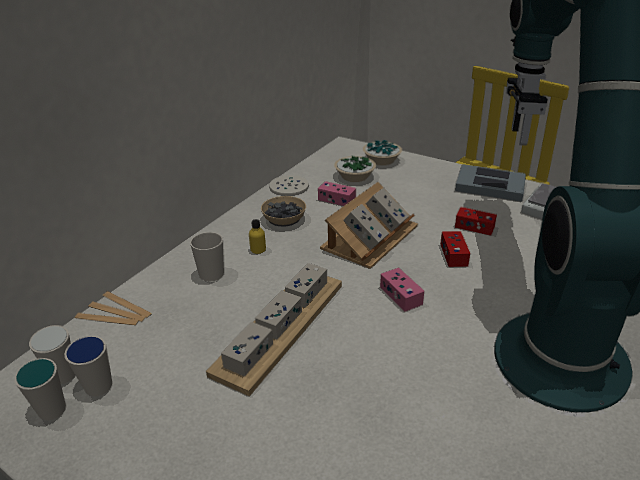

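```bash
python3 - <<'E'
import cv2,numpy as np
t=cv2.imread("pics/top0.png")
a=cv2.resize(t[215:280,145:310],None,fx=4.8,fy=4.8,interpolation=cv2.INTER_CUBIC)
b=cv2.resize(t[205:292,350:475],None,fx=3.2,fy=3.2,interpolation=cv2.INTER_CUBIC)
c=np.zeros((600,800,3),np.uint8);c[:a.shape[0],:a.shape[1]]=a;c[320:320+b.shape[0],:b.shape[1]]=b
cv2.imwrite("pics/c1.png",cv2.convertScaleAbs(c,alpha=1.5))
E
```

```text
(no output)
```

View pics/c1.png

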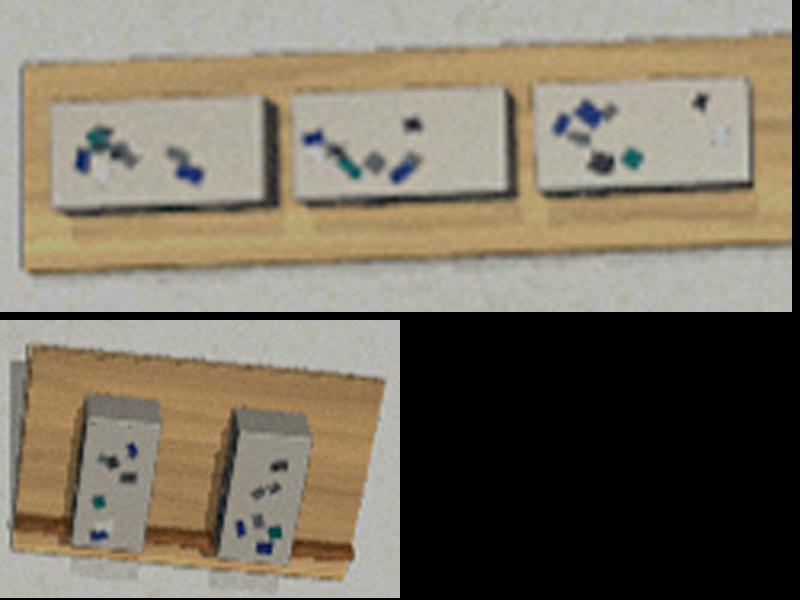

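```bash
cat > h.py <<'E'
from bench import env
import cv2,numpy as np
from scipy.spatial.transform import Rotation as R
def cam(f):
    fl=240/np.tan(np.radians(f["fovy"]/2)); return np.array([[fl,0,f["cx"]],[0,fl,f["cy"]],[0,0,1.]])
def ray(f,T,uv,z):
    p=cv2.undistortPoints(np.array(uv,float).reshape(-1,1,2),cam(f),np.array(f["dist"])).reshape(-1,2)
    d=np.c_[p,np.ones(len(p))]@T[:3,:3].T; o=T[:3,3]
    return o+d*((np.broadcast_to(z,len(p))-o[2])/d[:,2])[:,None]
def rep(P,nm): # tl,tr,br,bl
    P=np.array(P);print(nm,np.round(P.mean(0)*1000,1),"sides",[round(1000*np.linalg.norm(P[i]-P[(i+1)%4]),1) for i in range(4)],
     "dir(tl-tr)",np.round(np.degrees(np.arctan2(*(P[1]+P[2]-P[0]-P[3])[[1,0]])),2),"dir(bl-tl)",np.round(np.degrees(np.arctan2(*(P[0]+P[1]-P[2]-P[3])[[1,0]])),2))
E
python3 - <<'E'
from h import *
f=env.grab_frame("top");T=f["T"]
for n,q in dict(left=[(51,102),(264,95),(270,203),(56,211)],mid=[(293,95),(505,86),(513,193),(298,202)],right=[(535,84),(746,77),(751,184),(540,193)]).items():
    rep(ray(f,T,(np.array(q)+.5)/4.8-.5+[145,215],.058),n)
s=np.sin(np.radians(35));c=np.cos(np.radians(35))
zl=.022+.04*c;zu=zl+.1*s
for n,q in dict(A=[(86,417),(159,423),(141,551),(72,545)],B=[(234,430),(311,435),(289,563),(217,557)]).items():
    rep(ray(f,T,(np.array(q)-[0,320]+.5)/3.2-.5+[350,205],[zu,zu,zl,zl]),n)
E
```

```text
left [529.9 311.9  58. ] sides [np.float64(98.3), np.float64(50.3), np.float64(98.3), np.float64(50.7)] dir(tl-tr) -87.38 dir(bl-tl) 5.35
mid [535.1 200.6  58. ] sides [np.float64(97.8), np.float64(49.9), np.float64(98.7), np.float64(49.8)] dir(tl-tr) -86.98 dir(bl-tl) 5.25
right [540.7  89.8  58. ] sides [np.float64(97.5), np.float64(49.8), np.float64(97.0), np.float64(50.7)] dir(tl-tr) -87.23 dir(bl-tl) 3.78
A [ 509.9 -144.2   83.4] sides [np.float64(48.9), np.float64(99.7), np.float64(47.9), np.float64(99.5)] dir(tl-tr) -94.31 dir(bl-tl) -3.7
B [ 502.4 -245.2   83.4] sides [np.float64(51.7), np.float64(100.0), np.float64(50.1), np.float64(99.2)] dir(tl-tr) -93.72 dir(bl-tl) -2.96
```

Emit:
{"op": "apply_moves", "data": {"increments": [15,35,0,0,0,-2.5,100,15,35,0,0,0,-2.5,100,15,35,0,0,0,-2.5,100,15,35,0,0,0,-2.5,100,15,35,0,0,0,-2.5,100,15,35,0,0,0,-2.5,100,15,35,0,0,0,-2.5,100,15,35,0,0,0,-2.5,100,15,35,0,0,0,-2.5,100,15,35,0,0,0,-2.5,100,15,35,0,0,0,-2.5,100,15,35,0,0,0,-2.5,100,0,0,-10,-0.6,-8.7,0,100,0,0,-10,-0.6,-8.7,0,100,0,0,-10,-0.6,-8.7,0,100,0,0,-10,-0.6,-8.8,0,100,0,0,0,0,0,0,100,0,0,0,0,0,0,100]}}

```text
time_s: 2.4
tcp_pos: [0.4591, -0.1327, 0.1799]
orientation: [-3.115, -0.531, -0.063]
ft_force: [-0.5, 0.4, 1.1]
grip_width: 0.094
```

```bash
python3 - <<'E'
from h import *
o=env.observe();f=env.grab_frame("wrist");cv2.imwrite("pics/w1.png",f["frame"][:,:,::-1])
print(o["time_s"],o["tcp_pos"],np.degrees(o["orientation"]),o["joint_positions"]);print(f["fovy"],np.round(f["mount"],3).tolist())
Rm=R.from_euler("xyz",o["orientation"]).as_matrix();print(Rm)
E
```

```text
2.4 [ 0.4591023  -0.13265826  0.17991985] [-178.49822647  -30.43140878   -3.6042115 ] [ 0.49455578 -0.02295738 -0.16878353  2.37247146 -0.5288612   0.32314832
 -0.83779474]
71.385666796887 [[0.001, -0.968, -0.252, 0.072], [1.0, 0.001, -0.0, -0.0], [0.0, -0.252, 0.968, -0.17], [0.0, 0.0, 0.0, 1.0]]
[[ 0.86053073 -0.04959407  0.50697859]
 [-0.05420351 -0.99851379 -0.00567397]
 [ 0.50650651 -0.02259739 -0.86193997]]
```

View pics/w1.png

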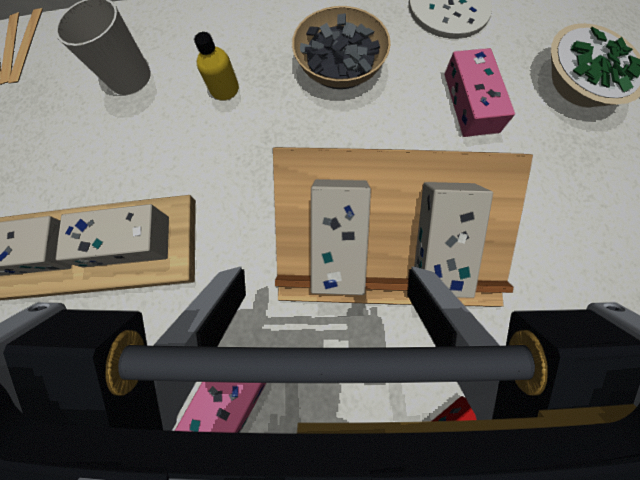

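```bash
cat >> h.py <<'E'
def wT(f,o):
    T=np.eye(4);T[:3,:3]=R.from_euler("xyz",o["orientation"]).as_matrix();T[:3,3]=o["tcp_pos"];return T@f["mount"]
E
python3 - <<'E'
from h import *
o=env.observe();f=env.grab_frame("wrist");T=wT(f,o)
zl=.0548;zu=.1122
print(o["tcp_pos"],np.degrees(o["orientation"]))
for n,q in dict(A=[(312,187),(369,187),(364,294),(310,293)],B=[(435,192),(491,193),(476,296),(420,290)]).items(): rep(ray(f,T,q,[zu,zu,zl,zl]),n)
E
```

```text
[ 0.45925436 -0.13271143  0.17999638] [-178.50266147  -30.45852122   -3.5966571 ]
A [ 509.2 -143.6   83.5] sides [np.float64(46.5), np.float64(98.6), np.float64(49.5), np.float64(98.2)] dir(tl-tr) -93.68 dir(bl-tl) -4.97
B [ 501.5 -244.2   83.5] sides [np.float64(46.1), np.float64(96.2), np.float64(51.7), np.float64(92.3)] dir(tl-tr) -96.89 dir(bl-tl) -3.48
```

```bash
cat >> h.py <<'E'
def need(pos,yaw,tilt): # tilt deg about brick y, tool yaw deg
    o=env.observe();c=R.from_euler("xyz",o["orientation"])
    t=R.from_euler("z",yaw,degrees=True)*R.from_euler("y",-tilt,degrees=True)*R.from_euler("x",180,degrees=True)
    print("t",o["time_s"],"dpos",np.round(np.array(pos)-1000*o["tcp_pos"],1),"drot",np.round(np.degrees((t*c.inv()).as_rotvec()),2),"j",np.round(o["joint_positions"],2),"F",np.round(o["ft_force"],1),"w",round(o["grip_width"],4))
E
python3 -c "
from h import *
need((490.2,-142.5,111.2),-4.0,35)"
```

```text
t 2.5 dpos [ 31.   -9.8 -68.7] drot [-1.56 -4.44 -1.21] j [ 0.49 -0.02 -0.17  2.37 -0.53  0.32 -0.84] F [ 0.7  0.6 -0.2] w 0.0938
```

Emit:
{"op": "apply_moves", "data": {"increments": [8,-2.5,-17,0,0,0,100,8,-2.5,-17,0,0,0,100,8,-2.5,-17,-0.8,-2.2,-0.6,100,7,-2.3,-17.7,-0.8,-2.2,-0.6,100,0,0,0,0,0,0,100,0,0,0,0,0,0,100]}}

```text
time_s: 3.25
tcp_pos: [0.4858, -0.1396, 0.1328]
orientation: [-3.113, -0.57, -0.07]
ft_force: [-0.5, 0.4, 0.4]
grip_width: 0.094
```

```bash
python3 -c "
from h import *
need((524.5,-144.9,62.1),-4.0,35)"
```

```text
t 3.25 dpos [ 38.7  -5.3 -70.7] drot [-1.52 -2.25 -0.87] j [ 0.24  0.12  0.09  2.39 -1.16  0.19 -0.21] F [-0.5  0.4  0.4] w 0.094
```

```bash
python3 -c "
from h import *
need((495.4,-142.9,137.5),-4.0,20)"
```

```text
t 3.25 dpos [ 9.6 -3.3  4.7] drot [-0.58 12.72 -0.69] j [ 0.24  0.12  0.09  2.39 -1.16  0.19 -0.21] F [-0.5  0.4  0.4] w 0.094
```

Emit:
{"op": "apply_moves", "data": {"increments": [2,0,10,0,3,0,100,2,-1,0,0,3,0,100,2,-1,0,-0.3,3,-0.3,100,3,-1,-5,-0.3,3.7,-0.3,100,0,0,0,0,0,0,100,0,0,0,0,0,0,100]}}

```text
time_s: 4.0
tcp_pos: [0.4944, -0.1413, 0.1337]
orientation: [-3.135, -0.375, -0.068]
ft_force: [0.1, 1.1, 0.7]
grip_width: 0.0938
```

```bash
python3 -c "
from h import *
need((522.7,-144.8,62.3),-4.0,20)"
```

```text
t 4.0 dpos [ 28.3  -3.5 -71.4] drot [-0.27  1.48 -0.23] j [-0.07  0.17  0.37  2.25 -0.38  0.39 -1.02] F [0.1 1.1 0.7] w 0.0938
```

Emit:
{"op": "apply_moves", "data": {"increments": [5,-0.6,-12,0,0.3,0,100,5,-0.6,-12,0,0.3,0,100,5,-0.6,-12,0,0.3,0,100,5,-0.6,-12,0,0.3,0,100,4,-0.6,-12,0,0.3,0,100,4,-0.6,-11.5,0,0,0,100,0,0,0,0,0,0,100,0,0,0,0,0,0,100]}}

```text
time_s: 5.0
tcp_pos: [0.5228, -0.1449, 0.0623]
orientation: [-3.137, -0.348, -0.067]
ft_force: [0.4, 0.1, -1.1]
grip_width: 0.0938
```

```bash
python3 -c "
from h import *
need((522.7,-144.8,62.3),-4.0,20)
f=env.grab_frame('wrist');cv2.imwrite('pics/w2.png',f['frame'][:,:,::-1])"
```

```text
t 5.0 dpos [-0.1  0.1 -0. ] drot [-0.25 -0.05 -0.26] j [ 0.05  0.36  0.23  2.21 -0.57  0.28 -0.86] F [ 0.4  0.1 -1.1] w 0.0938
```

View pics/w2.png

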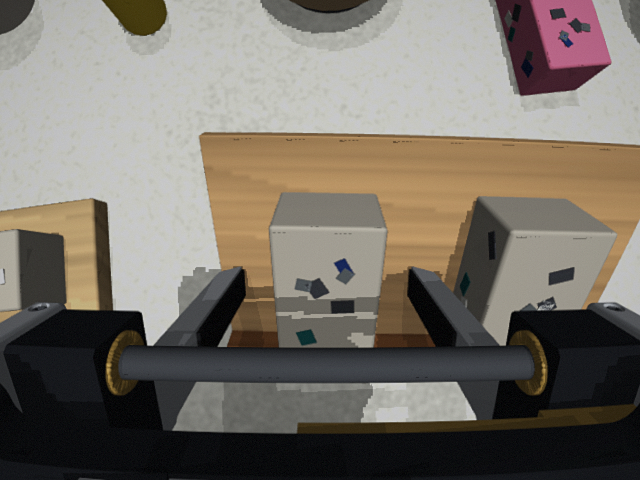

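Emit:
{"op": "apply_moves", "data": {"increments": [0,0,0,0,0,0,0,0,0,0,0,0,0,0,0,0,0,0,0,0,0,0,0,0,0,0,0,0,0,0,0,0,0,0,0,0,0,0,0,0,0,0,0,0,3,0,0,0,0,0,0,8,0,0,0,0,0,0,15,0,0,0,0,0,0,20,0,0,0,0,0,0,20,0,0,0,0,0,0,20,0,0,0,0,0,0,20,0,0,0,0,0,0,14,0,0,0,0,0,0,0,0,0,0,0]}}

```text
time_s: 6.92
tcp_pos: [0.5232, -0.1446, 0.183]
orientation: [-3.137, -0.349, -0.066]
ft_force: [0.4, 0.1, -4.5]
grip_width: 0.0501
```

```bash
python3 -c "
from h import *
need((522.7,-144.8,62.3),-4.0,20)
o=env.observe()
f=env.grab_frame('wrist');cv2.imwrite('pics/w3.png',f['frame'][:,:,::-1])"
```

```text
t 6.925 dpos [  -0.5   -0.2 -120.7] drot [-0.26  0.03 -0.3 ] j [-0.17  0.14  0.46  2.13 -0.27  0.56 -1.16] F [ 0.4  0.1 -4.5] w 0.0501
```

View pics/w3.png

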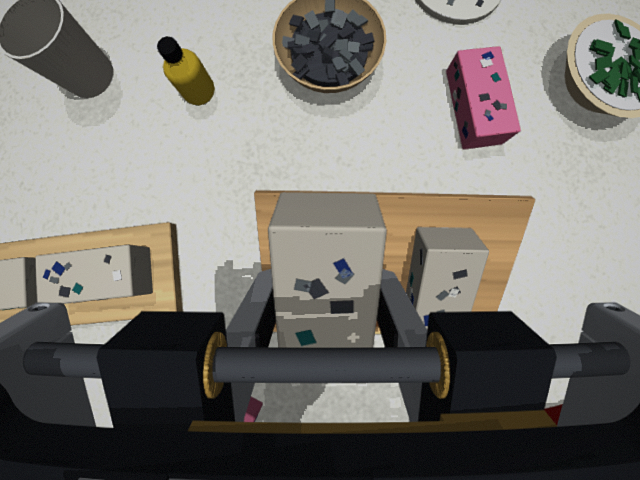

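```bash
python3 -c "
from h import *
need((532.5,255.3,173.2),92.8,-15)"
```

```text
t 6.975 dpos [  9.7 399.8  -8.9] drot [-27.78  27.82  93.27] j [-0.17  0.15  0.46  2.13 -0.27  0.56 -1.16] F [-0.   1.  -4.8] w 0.0499
```

Emit:
{"op": "apply_moves", "data": {"increments": [0.6,25,-0.5,-1.74,1.74,5.83,0,0.6,25,-0.5,-1.74,1.74,5.83,0,0.6,25,-0.5,-1.74,1.74,5.83,0,0.6,25,-0.5,-1.74,1.74,5.83,0,0.6,25,-0.5,-1.74,1.74,5.83,0,0.6,25,-0.5,-1.74,1.74,5.83,0,0.6,25,-0.5,-1.74,1.74,5.83,0,0.6,25,-0.5,-1.74,1.74,5.83,0,0.6,25,-0.5,-1.74,1.74,5.83,0,0.6,25,-0.5,-1.74,1.74,5.83,0,0.6,25,-0.5,-1.74,1.74,5.83,0,0.6,25,-0.5,-1.74,1.74,5.83,0,0.6,25,-0.5,-1.74,1.74,5.83,0,0.6,25,-0.5,-1.74,1.74,5.83,0,0.6,25,-0.5,-1.74,1.74,5.83,0,0.6,25,-0.5,-1.74,1.74,5.83,0,0,0,0,0,0,0,0,0,0,0,0,0,0,0]}}

```text
time_s: 9.22
tcp_pos: [0.5323, 0.2553, 0.1738]
orientation: [3.141, 0.264, 1.62]
ft_force: [0.3, -0.7, -4.3]
grip_width: 0.0498
```

```bash
python3 -c "
from h import *
need((532.5,255.3,113.2),92.8,-15)"
```

```text
t 9.225 dpos [  0.2   0.  -60.6] drot [ 0.1   0.01 -0.04] j [-0.66  0.47  0.05  1.66  0.22  1.17 -0.66] F [ 0.3 -0.7 -4.3] w 0.0498
```

Emit:
{"op": "apply_moves", "data": {"increments": [0,0,-15,0,0,0,0,0,0,-15,0,0,0,0,0,0,-15,0,0,0,0,0,0,-15,0,0,0,0,0,0,0,0,0,0,0]}}

```text
time_s: 9.85
tcp_pos: [0.5318, 0.2549, 0.1128]
orientation: [-3.14, 0.264, 1.62]
ft_force: [0.3, -0.7, -4.1]
grip_width: 0.0497
```

```bash
python3 -c "
from h import *
need((532.5,255.3,73.2),92.8,-15)
f=env.grab_frame('side')
w=env.grab_frame('wrist')
a=cv2.resize(f['frame'][230:400,190:360,::-1],(400,400),interpolation=cv2.INTER_CUBIC)
b=cv2.resize(w['frame'][:,:,::-1],(400,300),interpolation=cv2.INTER_AREA)
c=np.zeros((400,800,3),np.uint8);c[:,:400]=a;c[:300,400:]=b
cv2.imwrite('pics/p1.png',c)"
```

```text
t 9.85 dpos [  0.7   0.4 -39.6] drot [ 0.13 -0.06 -0.02] j [-0.66  0.54  0.05  1.7   0.22  1.05 -0.69] F [ 0.3 -0.7 -4.1] w 0.0497
```

View pics/p1.png

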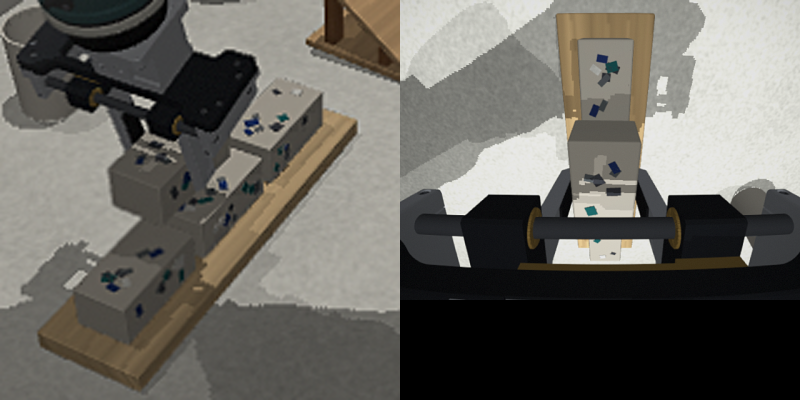

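Emit:
{"op": "apply_moves", "data": {"increments": [0.3,0.2,-8,0,0,0,0,0.3,0.2,-8,0,0,0,0,0,0,-8,0,0,0,0,0,0,-6,0,0,0,0,0,0,-3,0,0,0,0,0,0,-1.5,0,0,0,0,0,0,-1,0,0,0,0,0,0,-1,0,0,0,0,0,0,0,0,0,0,0]}}

```text
time_s: 11.08
tcp_pos: [0.533, 0.2556, 0.0777]
orientation: [3.141, 0.263, 1.62]
ft_force: [-0.1, -0.6, -3.7]
grip_width: 0.0502
```

Emit:
{"op": "apply_moves", "data": {"increments": [0,0,-1,0,0,0,0,0,0,-1,0,0,0,0,0,0,0,0,0,0,0]}}

```text
time_s: 11.45
tcp_pos: [0.533, 0.2557, 0.0756]
orientation: [3.141, 0.263, 1.62]
ft_force: [-0.6, -0.7, -4.4]
grip_width: 0.0501
```

Emit:
{"op": "apply_moves", "data": {"increments": [0,0,-1,0,0,0,0,0,0,-1,0,0,0,0,0,0,0,0,0,0,0]}}

```text
time_s: 11.82
tcp_pos: [0.533, 0.2557, 0.0736]
orientation: [3.141, 0.263, 1.62]
ft_force: [-0.1, 0.7, -3.6]
grip_width: 0.0501
```

Emit:
{"op": "apply_moves", "data": {"increments": [0,0,-1,0,0,0,0,0,0,0,0,0,0,0]}}

```text
time_s: 12.08
tcp_pos: [0.5331, 0.2557, 0.073]
orientation: [3.141, 0.263, 1.62]
ft_force: [-2.1, 0.2, 3.5]
grip_width: 0.05
```

Emit:
{"op": "apply_moves", "data": {"increments": [0,0,-1,0,0,0,0,0,0,0,0,0,0,0]}}

```text
time_s: 12.32
tcp_pos: [0.5332, 0.2558, 0.0725]
orientation: [3.14, 0.263, 1.619]
ft_force: [-3.0, -0.7, 12.2]
grip_width: 0.0497
```

Emit:
{"op": "apply_moves", "data": {"increments": [0,0,-1,0,0,0,0,0,0,0,0,0,0,0]}}

```text
time_s: 12.58
tcp_pos: [0.5334, 0.2559, 0.0724]
orientation: [3.14, 0.263, 1.619]
ft_force: [-7.3, -0.6, 25.3]
grip_width: 0.0502
```

Emit:
{"op": "apply_moves", "data": {"increments": [0,0,1.5,0,0,0,0,0,0,0,0,0,0,62,0,0,0,0,0,0,80,0,0,0,0,0,0,100,0,0,0,0,0,0,100,0,3,10,0,0,0,100,0,5,20,0,0,0,100,0,5,20,0,0,0,100,0,5,20,0,0,0,100,0,5,20,0,0,0,100,0,5,20,0,0,0,100,0,0,0,0,0,0,100]}}

```text
time_s: 14.08
tcp_pos: [0.5335, 0.2846, 0.1839]
orientation: [3.139, 0.261, 1.62]
ft_force: [-0.6, 0.7, 0.3]
grip_width: 0.0936
```

```bash
python3 -c "
from h import *
# brick B centre and grasp
B=np.array([502.0,-244.7,83.4]);n=np.array([-.572,.04,.819]);zt=np.array([.3412,-.0239,-.9397])
c=B-20*n;t=c+5*zt;print(c,t)
need(t-80*zt+[0,0,40],-4.0,20)
w=env.grab_frame('wrist');cv2.imwrite('pics/p2.png',w['frame'][:,:,::-1])
f=env.grab_frame('top');cv2.imwrite('pics/t2.png',f['frame'][:,:,::-1])"
```

```text
[ 513.44 -245.5    67.02] [ 515.146  -245.6195   62.3215]
t 14.075 dpos [ -45.7 -528.3   -6.4] drot [ 27.69 -27.98 -93.47] j [-0.69  0.49  0.04  1.6   0.21  1.2  -0.69] F [-0.6  0.7  0.3] w 0.0936
```

View pics/p2.png

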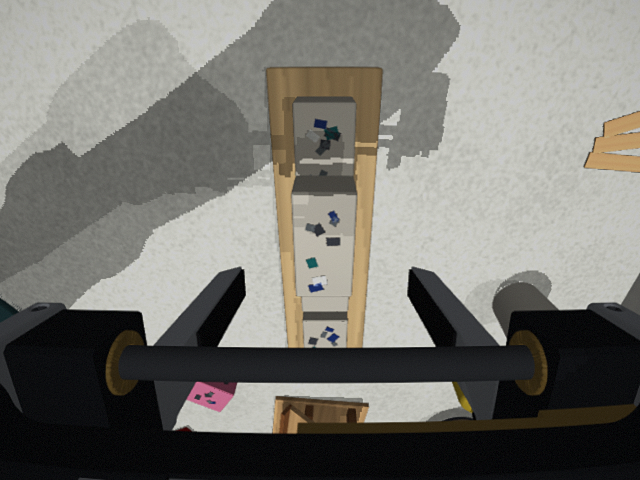

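```bash
python3 -c "
from h import *
o=env.observe();f=env.grab_frame('wrist');T=wT(f,o)
P=ray(f,T,[(292,193),(356,193),(350,297),(301,297)],.098);rep(P,'placed')
print(ray(f,T,[(294,98),(354,98)],.058))"
```

```text
placed [533.3 257.5  98. ] sides [np.float64(46.9), np.float64(97.6), np.float64(43.0), np.float64(97.6)] dir(tl-tr) 2.87 dir(bl-tl) 93.47
[[0.50461218 0.36589254 0.058     ]
 [0.54984494 0.36814759 0.058     ]]
```

Emit:
{"op": "apply_moves", "data": {"increments": [-2.5,-29.3,-0.35,1.54,-1.55,-5.19,100,-2.5,-29.3,-0.35,1.54,-1.55,-5.19,100,-2.5,-29.3,-0.35,1.54,-1.55,-5.19,100,-2.5,-29.3,-0.35,1.54,-1.55,-5.19,100,-2.5,-29.3,-0.35,1.54,-1.55,-5.19,100,-2.5,-29.3,-0.35,1.54,-1.55,-5.19,100,-2.5,-29.3,-0.35,1.54,-1.55,-5.19,100,-2.5,-29.3,-0.35,1.54,-1.55,-5.19,100,-2.5,-29.3,-0.35,1.54,-1.55,-5.19,100,-2.5,-29.3,-0.35,1.54,-1.55,-5.19,100,-2.5,-29.3,-0.35,1.54,-1.55,-5.19,100,-2.5,-29.3,-0.35,1.54,-1.55,-5.19,100,-2.5,-29.3,-0.35,1.54,-1.55,-5.19,100,-2.5,-29.3,-0.35,1.54,-1.55,-5.19,100,-2.5,-29.3,-0.35,1.54,-1.55,-5.19,100,-2.5,-29.3,-0.35,1.54,-1.55,-5.19,100,-2.5,-29.3,-0.35,1.54,-1.55,-5.19,100,-2.5,-29.3,-0.35,1.54,-1.55,-5.19,100,0,0,0,0,0,0,100,0,0,0,0,0,0,100]}}

```text
time_s: 16.73
tcp_pos: [0.4878, -0.2432, 0.1754]
orientation: [-3.138, -0.346, -0.068]
ft_force: [0.2, 1.2, 0.1]
grip_width: 0.0939
```

```bash
python3 -c "
from h import *
need((515.1,-245.6,62.3),-4.0,20)
f=env.grab_frame('wrist');cv2.imwrite('pics/w4.png',f['frame'][:,:,::-1])"
```

```text
t 16.725 dpos [  27.3   -2.4 -113.1] drot [-0.19 -0.18 -0.18] j [ 0.04  0.18  0.5   2.11 -0.43  0.6  -0.79] F [0.2 1.2 0.1] w 0.0939
```

View pics/w4.png

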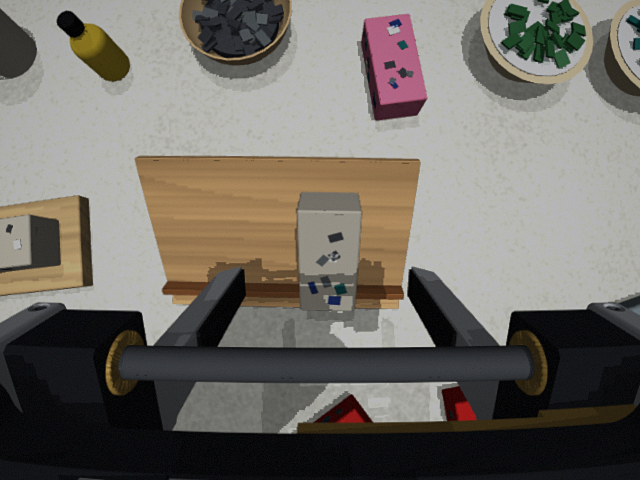

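Emit:
{"op": "apply_moves", "data": {"increments": [3,-0.3,-13,0,0,0,100,3,-0.3,-13,0,0,0,100,3,-0.3,-13,0,0,0,100,3,-0.3,-13,0,0,0,100,3,-0.3,-13,0,0,0,100,3,-0.3,-13,0,0,0,100,3,-0.3,-13,0,0,0,100,3,-0.3,-12,0,0,0,100,3.3,0,-10,0,0,0,100,0,0,0,0,0,0,100,0,0,0,0,0,0,100]}}

```text
time_s: 18.15
tcp_pos: [0.5154, -0.2463, 0.0631]
orientation: [-3.138, -0.347, -0.069]
ft_force: [-0.3, -0.1, -0.2]
grip_width: 0.0937
```

```bash
python3 -c "
from h import *
need((515.1,-245.6,62.3),-4.0,20)"
```

```text
t 18.15 dpos [-0.3  0.7 -0.8] drot [-0.18 -0.1  -0.11] j [ 0.21  0.42  0.31  2.13 -0.75  0.39 -0.5 ] F [-0.3 -0.1 -0.2] w 0.0937
```

Emit:
{"op": "apply_moves", "data": {"increments": [0,0,-0.5,0,0,0,0,0,0,0,0,0,0,0,0,0,0,0,0,0,0,0,0,0,0,0,0,0,0,0,0,0,0,0,0,0,0,0,0,0,0,0,0,0,3,0,0,0,0,0,0,8,0,0,0,0,0,0,15,0,0,0,0,0,0,20,0,0,0,0,0,0,20,0,0,0,0,0,0,20,0,0,0,0,0,0,20,0,0,0,0,0,0,14,0,0,0,0,0,0,0,0,0,0,0]}}

```text
time_s: 20.02
tcp_pos: [0.5157, -0.2461, 0.1832]
orientation: [-3.138, -0.348, -0.068]
ft_force: [-0.1, 0.8, -4.7]
grip_width: 0.0499
```

```bash
python3 -c "
from h import *
need((538.0,143.5,173.2),92.8,-15)"
```

```text
t 20.025 dpos [ 22.3 389.6 -10. ] drot [-27.69  27.95  93.39] j [ 0.01  0.22  0.52  2.05 -0.45  0.62 -0.81] F [-0.1  0.8 -4.7] w 0.0499
```

Emit:
{"op": "apply_moves", "data": {"increments": [1.4,24.35,-0.6,-1.73,1.75,5.84,0,1.4,24.35,-0.6,-1.73,1.75,5.84,0,1.4,24.35,-0.6,-1.73,1.75,5.84,0,1.4,24.35,-0.6,-1.73,1.75,5.84,0,1.4,24.35,-0.6,-1.73,1.75,5.84,0,1.4,24.35,-0.6,-1.73,1.75,5.84,0,1.4,24.35,-0.6,-1.73,1.75,5.84,0,1.4,24.35,-0.6,-1.73,1.75,5.84,0,1.4,24.35,-0.6,-1.73,1.75,5.84,0,1.4,24.35,-0.6,-1.73,1.75,5.84,0,1.4,24.35,-0.6,-1.73,1.75,5.84,0,1.4,24.35,-0.6,-1.73,1.75,5.84,0,1.4,24.35,-0.6,-1.73,1.75,5.84,0,1.4,24.35,-0.6,-1.73,1.75,5.84,0,1.4,24.35,-0.6,-1.73,1.75,5.84,0,1.4,24.35,-0.6,-1.73,1.75,5.84,0,0,0,0,0,0,0,0,0,0,0,0,0,0,0]}}

```text
time_s: 22.28
tcp_pos: [0.5377, 0.1434, 0.1726]
orientation: [-3.14, 0.264, 1.621]
ft_force: [-0.4, 0.1, -3.3]
grip_width: 0.0501
```

```bash
python3 -c "
from h import *
need((538.0,143.5,73.2),92.8,-15)"
```

```text
t 22.275 dpos [  0.3   0.1 -99.4] drot [ 0.14 -0.08 -0.06] j [-0.58  0.4   0.16  1.78  0.21  1.08 -0.49] F [-0.4  0.1 -3.3] w 0.0501
```

Lower to about 25 mm above and take a look.

Emit:
{"op": "apply_moves", "data": {"increments": [0.3,0,-15,0,0,0,0,0,0,-15,0,0,0,0,0,0,-15,0,0,0,0,0,0,-15,0,0,0,0,0,0,-14,0,0,0,0,0,0,0,0,0,0,0]}}

```text
time_s: 23.02
tcp_pos: [0.5375, 0.1432, 0.0976]
orientation: [-3.139, 0.264, 1.621]
ft_force: [0.1, -0.1, -4.3]
grip_width: 0.0497
```

```bash
python3 -c "
from h import *
need((538.0,143.5,73.2),92.8,-15)
f=env.grab_frame('side')
w=env.grab_frame('wrist')
a=cv2.resize(f['frame'][220:390,190:360,::-1],(400,400),interpolation=cv2.INTER_CUBIC)
b=cv2.resize(w['frame'][:,:,::-1],(400,300),interpolation=cv2.INTER_AREA)
c=np.zeros((400,800,3),np.uint8);c[:,:400]=a;c[:300,400:]=b
cv2.imwrite('pics/p3.png',c)"
```

```text
t 23.025 dpos [  0.5   0.3 -24.4] drot [ 0.16 -0.14 -0.02] j [-0.58  0.49  0.15  1.83  0.21  0.93 -0.52] F [ 0.1 -0.1 -4.3] w 0.0497
```

View pics/p3.png

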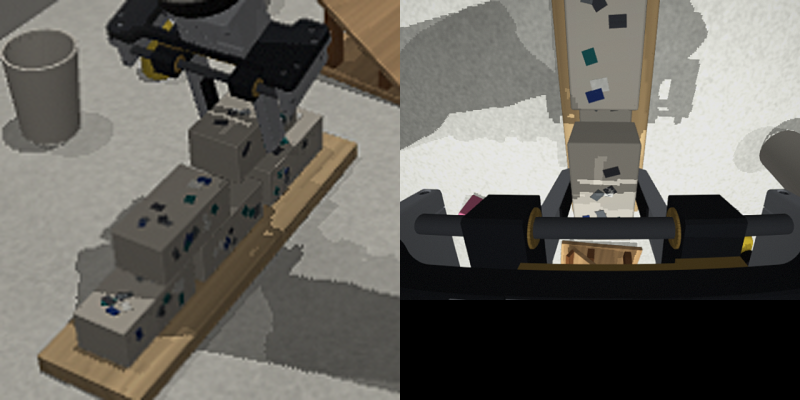

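Emit:
{"op": "apply_moves", "data": {"increments": [0.5,0.3,-6,0,0,0,0,0,0,-6,0,0,0,0,0,0,-5,0,0,0,0,0,0,-3,0,0,0,0,0,0,-1,0,0,0,0,0,0,-1,0,0,0,0,0,0,0,0,0,0,0]}}

```text
time_s: 24.0
tcp_pos: [0.5385, 0.1438, 0.0768]
orientation: [-3.141, 0.264, 1.62]
ft_force: [0.1, 0.2, -2.7]
grip_width: 0.05
```

Emit:
{"op": "apply_moves", "data": {"increments": [0,0,-1,0,0,0,0,0,0,0,0,0,0,0]}}

```text
time_s: 24.25
tcp_pos: [0.5385, 0.1438, 0.0757]
orientation: [-3.141, 0.264, 1.62]
ft_force: [-0.1, 0.1, -3.2]
grip_width: 0.0498
```

Emit:
{"op": "apply_moves", "data": {"increments": [0,0,-1,0,0,0,0,0,0,0,0,0,0,0]}}

```text
time_s: 24.5
tcp_pos: [0.5385, 0.1437, 0.0747]
orientation: [-3.141, 0.264, 1.62]
ft_force: [0.6, -0.4, -4.0]
grip_width: 0.0497
```

Emit:
{"op": "apply_moves", "data": {"increments": [0,0,-1,0,0,0,0,0,0,0,0,0,0,0]}}

```text
time_s: 24.75
tcp_pos: [0.5384, 0.1437, 0.0737]
orientation: [-3.14, 0.264, 1.62]
ft_force: [-0.5, 0.4, -4.0]
grip_width: 0.0496
```

Emit:
{"op": "apply_moves", "data": {"increments": [0,0,-1,0,0,0,0,0,0,0,0,0,0,0]}}

```text
time_s: 25.0
tcp_pos: [0.5384, 0.1438, 0.0727]
orientation: [-3.14, 0.264, 1.62]
ft_force: [0.4, -0.3, -4.5]
grip_width: 0.0498
```

Emit:
{"op": "apply_moves", "data": {"increments": [0,0,-1,0,0,0,0,0,0,0,0,0,0,0]}}

```text
time_s: 25.25
tcp_pos: [0.5386, 0.1439, 0.0723]
orientation: [-3.141, 0.264, 1.62]
ft_force: [-3.2, -0.2, 6.0]
grip_width: 0.0499
```

Emit:
{"op": "apply_moves", "data": {"increments": [0,0,-1,0,0,0,0,0,0,0,0,0,0,0]}}

```text
time_s: 25.5
tcp_pos: [0.5387, 0.1439, 0.072]
orientation: [-3.141, 0.263, 1.62]
ft_force: [-8.7, 0.8, 20.2]
grip_width: 0.0498
```

Emit:
{"op": "apply_moves", "data": {"increments": [0,0,1,0,0,0,0,0,0,0,0,0,0,62,0,0,0,0,0,0,80,0,0,0,0,0,0,100,0,0,0,0,0,0,100,0,3,10,0,0,0,100,0,5,20,0,0,0,100,0,5,20,0,0,0,100,0,5,20,0,0,0,100,0,5,20,0,0,0,100,0,5,20,0,0,0,100,-40,0,20,0,0,0,100,-40,0,20,0,0,0,100,0,0,0,0,0,0,100]}}

```text
time_s: 27.25
tcp_pos: [0.4573, 0.1727, 0.2239]
orientation: [3.14, 0.261, 1.622]
ft_force: [0.4, 0.5, 0.6]
grip_width: 0.0938
```

```bash
python3 - <<'E'
from h import *
f=env.grab_frame('top');s=env.grab_frame('side')
c=np.zeros((600,800,3),np.uint8)
a=cv2.resize(f["frame"][215:280,145:310,::-1],None,fx=4.8,fy=4.8,interpolation=cv2.INTER_CUBIC);c[:a.shape[0],:a.shape[1]]=a
b=cv2.resize(s["frame"][220:400,190:430,::-1],(380,285),interpolation=cv2.INTER_CUBIC);c[315:600,:380]=b
d=cv2.resize(env.grab_frame('wrist')["frame"][:,:,::-1],(380,285));c[315:600,400:780]=d
cv2.imwrite("pics/f.png",cv2.convertScaleAbs(c,alpha=1.3))
print(env.observe()["time_s"],env.observe()["tcp_pos"])
E
```

```text
27.4 [0.45895178 0.17180627 0.22201307]
```

View pics/f.png

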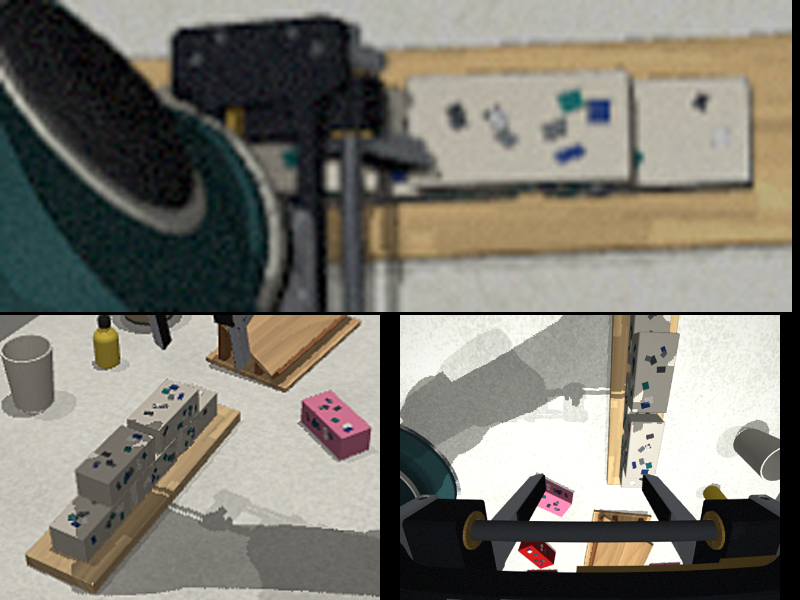

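```bash
python3 - <<'E'
from h import *
f=env.grab_frame("top")
rep(ray(f,f["T"],(np.array([(408,78),(628,70),(632,180),(413,189)])+.5)/4.8-.5+[145,215],.098),"B")
print(env.job_done())
E
```

```text
B [537.4 141.9  98. ] sides [np.float64(98.6), np.float64(49.7), np.float64(97.6), np.float64(50.1)] dir(tl-tr) -87.17 dir(bl-tl) 3.8
the job is handed in; nothing more can be done
None
```

Both bricks are laid flat on the row as a staggered second course, one over each open joint, and I handed the job in at about 27.5 s of the 58 s allowed. No verdict came back, so this rests on my own measurements.

- **Placing:** I lowered each brick in 1 mm steps until it touched. The measured wrist force peaked at about 25 N for the first brick and 20 N for the second. I then backed off about 1 mm and opened the fingers.
- **First brick:** the wrist camera put it within about 1 mm of its joint and of the row's middle line, and about 0.7° off parallel.
- **Second brick:** the overhead camera put it about 3 mm from its joint along the row and about 1 mm off the middle line, parallel to the row.
- **Bottom bricks:** the right-hand one has not shifted in the overhead picture. The left-hand one read about 4 mm further along the row than at first, from a different camera, which I took as measuring error and did not recheck. The middle one is covered, so I could not measure it again.
- **Bystanders:** the cup and bottle looked undisturbed in the last pictures. The bowl I only saw in passing, in earlier pictures, but the arm never went near it. I did not measure any of the three.
- **Change of plan:** the arm could not reach a full 35° tilt because it hit joint limits. I gripped the bricks with the tool tilted 20° and placed them with it leaning 15° the other way, so the bricks themselves ended up level.

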